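# Release a push-fit air pipe and rack it

### The job

Free the blue pipe from the air outlet with the orange release ring: press the ring down gently with the fingertips either side of the pipe, and with the ring down take hold of the pipe and draw it out without forcing ring or pipe. Then lower it gently, foot down, into the empty socket of the wooden rack until it stands on the socket's floor, and only then let go. Leave the other outlet, the bowl, the jar and the brush alone.

Things in the scene. Friction and masses are not known exactly. Their poses are not given: they have to be found in the camera images.
- port_a: Air outlet to work on, fixed: round aluminium flange 76 mm across, 12 mm thick; grey body 44 mm across, up to 50 mm, bored 27 mm wide down to a floor 16 mm above the bench. Origin: centre of its underside on the bench; z up, along the pipe. On top sits the brittle orange release ring: the hand must never load outlet or ring with more than 16 N.
- ring_low (a point): Fixed point on the outlet's axis, 60 mm above the bench. The orange ring (46 mm outside, 27 mm hole, flat top) is seated differently each time: the top of the unpressed ring lies anywhere from 0 to 15 mm above this point. That is not measured: find it by touch.
- jaws (a point): Point on the outlet's axis, 31.5 mm above the bench. The underside of four hidden jaws lies 0 to 15 mm above it (rising with the ring's seat). Shut, they stop the pipe's wide foot after 1.5 to 16.5 mm of rise; forcing the pipe against the outlet with more than 35 N breaks it. They let the foot pass while the ring is 3 mm or more down; from 17 mm of rise the foot props them open and slides out with light drag.
- release_ring (a joint): How far the orange ring is pressed down, m: 0 at rest, 0.0045 at its hard stop. Spring of 0.7 N per mm, stiffly damped: 1 N more for each mm/s (pressed at 4 mm/s some 4 N plus spring, at 15 mm/s some 15 N plus spring). It creeps back: let go at 4.5 mm down, it stays over 3 mm down for only 0.6 s, so pull at once, at some 50 to 100 mm/s.
- pipe_mid (a point): Centre (half-way up) of the loose blue pipe: rigid, 20 mm diameter, 92 mm long, 90 g (give or take 30 %), with a steel foot 25 mm in diameter over its lowest 14 mm; z along the pipe, upwards. It starts upright in port_a, its foot on the bore's floor, its top 108 mm above the bench. It is clear of the outlet when raised 65 mm.
- pipe_foot (a point): Centre of the pipe's underside, 46 mm below pipe_mid.
- port_b: The other outlet, same size, with black ring and grey pipe (top 101 mm above the bench), fixed; to be left alone. Origin: centre of its underside.
- rack: Wooden rack fixed to the bench, 70 mm (its x) by 150 mm (its y), 40 mm high, with two round sockets 35 mm wide and 30 mm deep, 70 mm apart along its y. The one towards its -y is empty; the other holds a fixed grey pipe whose top is 95 mm above the bench. Origin: centre of its underside.
- socket_floor (a point): Centre of the floor of the empty socket, 10 mm above the bench; the socket's mouth is 30 mm higher. The pipe must not be pushed onto it with more than 60 N.
- bowl: Upturned clay-grey bowl, 150 mm wide, 63 mm high, on a round blue bat 200 mm across and 15 mm thick; origin: centre of its underside.
- jar: Terracotta-coloured glaze jar with a white cap, 66 mm across, 85 mm high; origin: centre of its underside.
- trim_brush: Brush about 170 mm long lying on the bench; its length runs along its x.
Things that resemble listed ones, but are neither listed nor needed, are in the scene too. Of the things shaped like the part that bears pipe_mid, the blue one is meant. What is shaped like the port_a but red is not meant.

How it is judged:
On the way, in this order (a step that is already met when the one before it is completed fails the run):
1. the fingers press the ring at least 3 mm down with the pipe still home (value of joint release_ring above 0.003 m and contact force between the fingers and release_ring above 0.5 N and z of pipe_foot in the frame of port_a below 0.0185 m), for 0.1 s.
2. the pipe is drawn up past the jaws while the ring is still down (value of joint release_ring above 0.002 m and z of pipe_foot in the frame of port_a above 0.034 m and contact force between the fingers and pipe above 0.5 N), for 0.02 s.
3. the pipe, still held, stands on the floor of the empty socket (horizontal distance between pipe_foot and socket_floor below 0.01 m and z of pipe_foot in the frame of socket_floor below 0.004 m and contact force between the fingers and pipe above 0.5 N), for 0.1 s.
At the end, for the whole second after the job is handed in: The blue pipe stands foot down in the empty socket, its foot within 10 mm of the socket's centre and 4 mm of its floor, within 0.15 rad of upright, at rest and let go (horizontal distance between pipe_foot and socket_floor below 0.01 m and z of pipe_foot in the frame of socket_floor below 0.004 m and angle between pipe_mid's own z axis and vertical below 0.15 rad and linear speed of pipe below 0.02 m/s); the robot touches nothing.
It fails at once if the fingers or arm load the outlet or its ring with more than 16 N (contact force between any of the fingers, the arm and release_ring above 16 N or contact force between any of the fingers, the arm and port_a above 16 N).
It fails at once if the pipe is forced against its outlet with more than 35 N (contact force between pipe and port_a above 35 N or contact force between pipe and cartridge above 35 N).
It fails at once if the other outlet is touched (contact force between any of the fingers, the arm, pipe and port_b above 1 N).
It fails at once if the pipe is rammed into the rack with more than 60 N (contact force between pipe and rack above 60 N).
It fails at once if the bowl, jar or brush is moved by more than 15 mm (distance of any of bowl, jar, trim_brush from where it was at the start of the episode above 0.015 m).
It also fails if it takes over 58 s, if anything falls off the work surface, if the arm or the gripper's body presses on something with over 40 N, if the wrist force passes 120 N, or if a joint passes its speed limit or range.

### The arm

A 7-joint arm with a two-finger parallel gripper is mounted at the origin on the work surface. World frame = base frame: x ahead of the robot, y to its left, z up, the work surface at z = 0. Lengths are in m, angles in rad, forces in N, time in s.
With the tool pointing down it reaches from about 0.4 to 0.875 m from the base axis. Payload 19.3 kg.
Tool frame: the origin (TCP) lies on the centre line of the jaws, within the pads' length; the fingertips stand 8 mm ahead of it and the grasp point (between the pads) lies 11 mm behind it; z points along the fingers, y is the line along which they close (so a half turn about z gives the same grasp; the last joint's range is limited). The gripper opens to 85 mm and grips with 20 to 120 N. Pads are 22 mm wide; open, the fingers measure 114 mm over their backs; the gripper's body (76 mm by 85 mm) begins 54 mm behind the grasp point. The pads swing forward as they close: fully open they stand 13 mm farther back than shut.
Start: joints at [1.103, 0.521, -0.036, 1.599, 0.021, 1.021, -0.113], TCP at [0.242, -0.576, 0.239] pointing down, gripper open.
Joint ranges: [-2.91, 2.91], [-0.3, 2.13], [-1.5, 1.42], [0.17, 2.43], [-1.26, 4.41], [0.16, 1.93], [-2.52, 2.52]. Speed limits (rad/s): [1.89, 1.89, 2.39, 2.39, 3.01, 3.01, 3.01].

### API

Orientations are given as [roll, pitch, yaw] about the fixed x, y, z axes, in that order (R = Rz(yaw) Ry(pitch) Rx(roll)).
In Python, from workcell import status, grab_frame, camera_params, bot, search_frame, silhouettes gives the robot as it stands.
- The arm moves only by the shell command python3 -m creep 'ROWS' [FORCE]. ROWS is JSON, a list of rows, each a list of 5 numbers: the shift along the tool's x, y, z in units of 60 mm (1.0 is 60 mm), then the turn about the tool's z in units of 8 degrees (1.0 is 8 degrees), then the opening, from 0 (shut) to 1 (fully open). In form: [[x, y, z, twist, hand], ...]. A call has 1 to 5 rows; each row is the pose to reach, as a shift and turn from the pose commanded when the call began, along the tool's axes at that moment; what a row does not reach only later rows make up. A row lasts 1/8 s, in which the tool goes at most 62.5 mm and 10.7 degrees, less where a joint would pass 70% of its speed; a pose out of reach is approached as far as the arm can. A call with a gripper value outside its range is refused whole. The fingers move at their own pace and stop on an object; FORCE is the grip in N (left out, the last holds). Time passes only in rows, so rows that repeat a pose let the fingers close. It gives the time, the measured TCP pose, the force, the opening and the grip force at its end, in the units of the state.
- status.observe(): the state, without advancing time (a new reading comes with each control period).
- grab_frame(name): name is "scene" or "top" or "wrist"; returns the picture (384x512x3 uint8, blue, green, red); there is no depth.
- camera_params(name): a dict with "K" (3x3 intrinsics, pixels), "rvec" (rotation vector, rad) and "tvec" (3), from world to camera coordinates, as OpenCV has them; the wrist camera has in their place "tool_from_camera" (4x4, takes a point from camera to tool coordinates, whose origin is the TCP and whose axes are the flange's). Camera axes: x right, y down, z forward; pixel columns grow to the right and rows downward; lengths in m; the calibration is good to about 2 mm. A picture is of the moment at which its call begins: read the wrist's pose just before it. camera_params takes no time and is no camera call.
- bot.job_done(): hands the job in; it is judged then, once.
Trained networks look in the newest picture that a camera, given by its name, has taken for a name from the list of things; names that differ only in an ending like _2 or _b are one class to them, and where a whole thing is asked for, a point or a joint stands for the part that bears it (a point fixed in the world has none). Each returns a list of dicts, best first, with "p" (0 to 1); they miss things now and then, are a little off and sometimes report something else, mostly with a low value. They report only what shows in the picture. A call takes as long as a camera call. They do not tell look-alikes from the thing itself.
- search_frame(camera, name): "extent" ([left, top, right, bottom] as shares, 0 to 1, of the picture: columns of its width, rows of its height, round what is visible of it).
- silhouettes(camera, name): "mask" (384x512 bool, what is visible of it) and "extent" ([left, top, right, bottom] as shares, 0 to 1, of the picture: columns of its width, rows of its height, round what is visible of it).
The state is a dict: "clock": time; "qpos": joint angles; "qd": joint speeds; "joint_efforts": joint torques, N m; "position": TCP position; "tool_rot": TCP orientation; "force": force on the tool from outside, world axes, zero at the start; "moment": the same for the moment, N m; "grip_width": finger opening in m; "finger_force": force on a finger pad.
Only numpy, scipy, OpenCV 4.12 (cv2) and the standard library are available. Lean on these libraries where they do the work, as an engineer would, in place of code of your own. Each camera call takes 0.05 s, during which the arm holds its last target. There are 200 camera calls.

## Working session

There is one attempt and no reset: what is moved stays moved. The work goes in short steps, Python scripts to look and compute and a shell command to move; the robot and the scene stay as the last step left them, time stands still between calls to the robot, and variables do not carry over. Pictures are saved under pics/ and viewed, at most 10 in all, crops included, and the job is handed in when it is done.

```bash
mkdir -p pics; ls
python3 - <<'E'
from workcell import *
import cv2,numpy as np
s=status.observe(); print({k:np.round(v,4) for k,v in s.items()})
for c in("scene","top","wrist"):
    f=grab_frame(c); cv2.imwrite(f"pics/{c}0.png",f); print(c,camera_params(c))
    for n in("port_a","pipe_mid","rack"):
        print(n,[(round(d["p"],2),np.round(np.array(d["extent"])*[512,384,512,384])) for d in search_frame(c,n)])
E
```

```text
pics
{'clock': np.float64(0.0), 'qpos': array([ 1.1028,  0.522 , -0.0364,  1.6   ,  0.0212,  1.0211, -0.1128]), 'qd': array([-0.0014,  0.0005, -0.0024, -0.0014, -0.0002, -0.0005, -0.0014]), 'joint_efforts': array([-2.50000e-03, -9.27098e+01,  1.97790e+00, -3.69934e+01,
        1.76000e-02,  8.30000e-03,  0.00000e+00]), 'position': array([ 0.242 , -0.5759,  0.2387]), 'tool_rot': array([-3.1404e+00,  1.0000e-04,  3.9790e-01]), 'force': array([-0.1332, -0.6087, -0.4922]), 'moment': array([0.0288, 0.0243, 0.0164]), 'finger_force': np.float64(0.0), 'grip_width': np.float64(0.0854)}
scene {'K': array([[400.29513071,   0.        , 255.05844499],
       [  0.        , 400.29513071, 188.43475727],
       [  0.        ,   0.        ,   1.        ]]), 'rvec': array([ 1.58109062,  2.21579489, -0.67059643]), 'tvec': array([ 0.1361093 , -0.39330678,  1.37286337])}
port_a [(0.76, array([237., 173., 264., 207.])), (0.73, array([156., 152., 185., 176.])), (0.64, array([134., 118., 159., 146.]))]
pipe_mid [(0.73, array([118., 144., 131., 172.])), (0.64, array([190., 121., 197., 147.])), (0.51, array([
[... 640 characters left out ...]
3., 208.])), (0.16, array([170., 201., 219., 239.]))]
rack [(0.72, array([172., 199., 226., 238.])), (0.33, array([189., 145., 226., 192.]))]
wrist {'K': array([[265.42657424,   0.        , 256.52106873],
       [  0.        , 265.42657424, 187.18179725],
       [  0.        ,   0.        ,   1.        ]]), 'tool_from_camera': array([[ 7.27036225e-04, -9.65051064e-01, -2.62060899e-01,
         6.62424265e-02],
       [ 9.99999519e-01,  8.74006729e-04, -4.44267909e-04,
        -1.29638282e-05],
       [ 6.57784208e-04, -2.62060450e-01,  9.65051236e-01,
        -1.34384343e-01],
       [ 0.00000000e+00,  0.00000000e+00,  0.00000000e+00,
         1.00000000e+00]])}
port_a []
pipe_mid []
rack []
```

Run:
```python
import cv2,numpy as np
a=cv2.imread("pics/scene0.png");b=cv2.imread("pics/top0.png")
a=cv2.resize(a[90:250,90:450],None,fx=2.2,fy=2.2,interpolation=2)[:300,:800]
b=cv2.resize(b[110:270,130:410],None,fx=2.8,fy=2.8,interpolation=2)
cv2.imwrite("pics/a.png",cv2.resize(cv2.imread("pics/scene0.png")[90:250,90:450],(800,356),interpolation=2));cv2.imwrite("pics/b.png",b)
```

```text
(no output)
```

View pics/a.png

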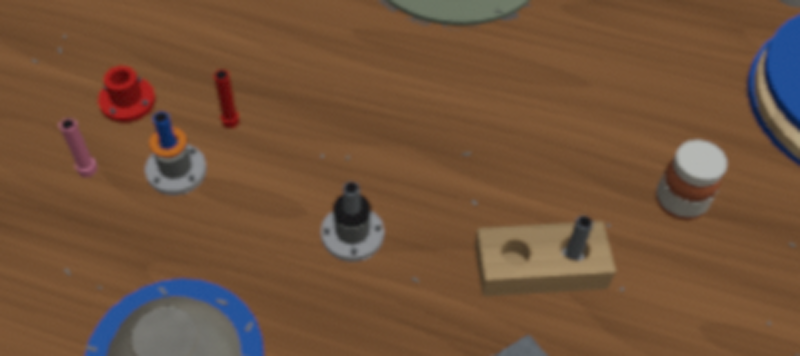

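View pics/b.png

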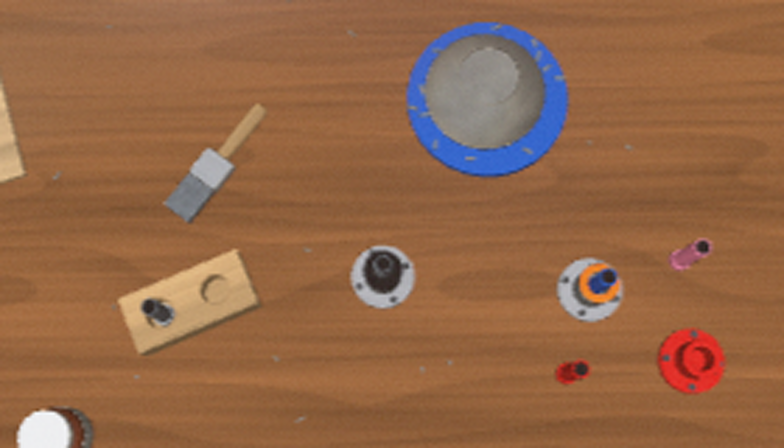

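The orange-ring outlet with the blue pipe is at scene (169,165) and top (341,214). port_b is at top (266,209). The rack's empty socket is at scene (322,203) and top (206,214).

```bash
cat > h.py <<'E'
from workcell import *
import cv2,numpy as np
from scipy.spatial.transform import Rotation as Rn
def ray(c,uv,z,st=None):
    p=camera_params(c); d=np.linalg.inv(p["K"])@[uv[0],uv[1],1]
    if c=="wrist":
        T=p["tool_from_camera"]; R=Rn.from_euler("xyz",st["tool_rot"]).as_matrix()
        o=R@T[:3,3]+st["position"]; d=R@T[:3,:3]@d
    else:
        R=cv2.Rodrigues(p["rvec"])[0]; o=-R.T@p["tvec"]; d=R.T@d
    return o+d*(z-o[2])/d[2]
def proj(P,st):
    p=camera_params("wrist");T=p["tool_from_camera"]; R=Rn.from_euler("xyz",st["tool_rot"]).as_matrix()
    q=T[:3,:3].T@(R.T@(np.array(P)-st["position"])-T[:3,3]); q=p["K"]@q; return q[:2]/q[2]
def rows(P,st):
    R=Rn.from_euler("xyz",st["tool_rot"]).as_matrix()
    return R.T@(np.array(P)-st["position"])/.06
E
python3 - <<'E'
from h import *
for n,a,b,z in(("port_a",(168.8,165.6),(340.7,213.6),.012),("port_b",(248.4,194),(266.4,208.9),.012),("sock",(322,203),(206.4,213.6),.04),("rackpipetop",(353,189),(183,219),.095),("jar",None,(148,265),.085),("red",(145,132),(377,238.5),.012),("pinktop",(120.6,146),(381,198),.09),("redpipetop",(190,123),(337,242),.09),("bowl",None,(304,145),.015)):
    print(n,a and ray("scene",a,z).round(3),ray("top",b,z).round(3))
E
```

```text
port_a [ 0.505 -0.23   0.012] [ 0.503 -0.231  0.012]
port_b [0.522 0.016 0.012] [0.521 0.017 0.012]
sock [0.503 0.213 0.04 ] [0.504 0.214 0.04 ]
rackpipetop [0.473 0.277 0.095] [0.48  0.277 0.095]
jar None [0.34  0.383 0.085]
red [ 0.413 -0.354  0.012] [ 0.419 -0.346  0.012]
pinktop [ 0.536 -0.343  0.09 ] [ 0.54  -0.343  0.09 ]
redpipetop [ 0.398 -0.2    0.09 ] [ 0.404 -0.199  0.09 ]
bowl None [ 0.743 -0.117  0.015]
```

```bash
python3 -m creep '[[6.26,-3.62,0.65,0,1],[6.26,-3.62,0.65,0,1],[6.26,-3.62,0.65,0,1],[6.26,-3.62,0.65,0,1],[6.26,-3.62,0.65,0,1]]' 40
python3 - <<'E'
from h import *
print(rows((.504,-.2305,.2),status.observe()))
E
```

```text
clock: 1.23
position: [0.4312, -0.3266, 0.2114]
tool_rot: [3.141, -0.0, 0.398]
force: [0.7, -1.3, -0.3]
grip_width: 0.0857
finger_force: 0.0
[ 1.73890454 -1.00673292  0.1902309 ]
```

```bash
python3 -m creep '[[1.74,-1.0,0.19,0,1],[1.74,-1.0,0.19,0,1],[1.74,-1.0,0.19,0,1],[1.74,-1.0,0.19,0,1]]'
python3 - <<'E'
from h import *
st=status.observe(); f=grab_frame("wrist"); cv2.imwrite("pics/w1.png",f)
print(st["position"],st["tool_rot"],st["qpos"])
for z,P in((.012,(.504,-.2305,.012)),(.108,(.504,-.2305,.108))): print(proj(P,st))
hsv=cv2.cvtColor(f,cv2.COLOR_BGR2HSV)
for n,lo,hi in(("orange",(8,150,100),(20,255,255)),("blue",(100,120,40),(125,255,255))):
    m=cv2.inRange(hsv,lo,hi); k,l,s,c=cv2.connectedComponentsWithStats(m)
    for i in range(1,k):
        if s[i,4]>200: print(n,s[i],c[i])
E
```

```text
clock: 1.72
position: [0.5029, -0.2328, 0.1999]
tool_rot: [3.141, 0.0, 0.398]
force: [0.4, -0.4, -0.1]
grip_width: 0.0854
finger_force: 0.0
[ 0.50288489 -0.23277742  0.19988461] [3.14147750e+00 4.42014582e-04 3.97858721e-01] [ 0.41944242  0.45826095 -0.12601361  1.82481904  0.07371813  0.86326981
 -0.91460236]
[255.29765034 169.00447618]
[254.75717642 190.28167916]
orange [235 158  41  39 637] [255.05180534 173.11302983]
blue [ 193    0  101   18 1236] [243.07605178   6.78398058]
blue [245 169  20  33 346] [254.5982659  182.15317919]
```

View pics/w1.png

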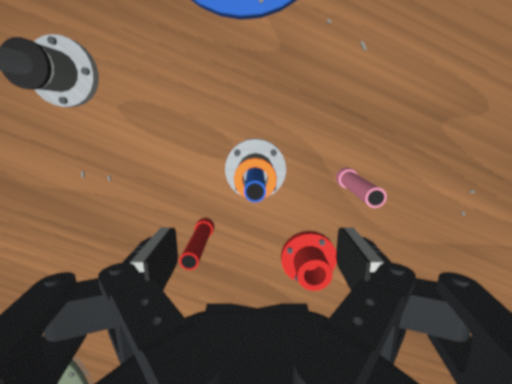

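The projected axis agrees with the picture: pipe top at (255,191), flange centre at (256,169). I'll lower to just above the pipe with the hand narrowed and check alignment there.

```bash
python3 -m creep '[[0,0,0.5,0,0.3],[0,0,1.1,0,0.3],[0,0,1.1,0,0.3],[0,0,1.1,0,0.3],[0,0,1.1,0,0.3]]'
python3 - <<'E'
from h import *
st=status.observe(); f=grab_frame("wrist"); cv2.imwrite("pics/w2.png",f)
print(st["position"],st["tool_rot"],st["force"],rows((.504,-.2305,.13),st))
print(proj((.504,-.2305,.108),st))
for sg in(-1,1):
  print(proj((.504,-.2305,.108)+sg*.01*np.array([.3876,-.922,0]),st))
E
```

```text
clock: 2.4
position: [0.5037, -0.233, 0.1353]
tool_rot: [3.14, -0.001, 0.397]
force: [0.4, 0.2, 0.7]
grip_width: 0.0254
finger_force: 0.0
[ 0.503657   -0.23298874  0.13531948] [ 3.14019339e+00 -1.40099516e-03  3.97171705e-01] [0.44164305 0.19425671 0.68221567] [ 0.02119197 -0.03616304  0.08863728]
[253.25742559 218.39167261]
[237.91931361 218.39681151]
[268.59429619 218.38653413]
```

View pics/w2.png

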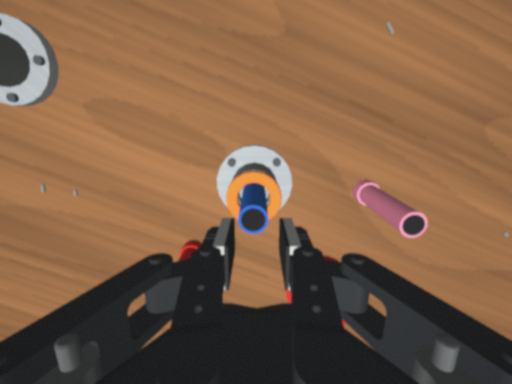

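Pipe top is at (253,219) and the finger midline at about u=257, so the tool needs roughly -2 mm in y, as computed. I'll shift, then go down around the pipe.

```bash
python3 -m creep '[[0.02,-0.037,0,0,0.3],[0.02,-0.037,0,0,0.3],[0.02,-0.037,0.05,0,0.3]]'
python3 - <<'E'
from h import *
st=status.observe(); f=grab_frame("wrist")
print(st["position"],st["force"],rows((.504,-.2305,.085),st),proj((.504,-.2305,.108),st))
h=cv2.cvtColor(f,cv2.COLOR_BGR2HSV); m=cv2.inRange(h,(100,150,110),(125,255,255))
k,l,s,c=cv2.connectedComponentsWithStats(m)
for i in range(1,k):
  if s[i,4]>30: print(s[i],c[i])
cv2.imwrite("pics/w3.png",cv2.resize(f[150:310,160:350],None,fx=3,fy=3,interpolation=2))
E
```

```text
clock: 2.82
position: [0.5035, -0.2299, 0.131]
tool_rot: [3.141, -0.0, 0.398]
force: [1.1, -0.2, 0.7]
grip_width: 0.0255
finger_force: 0.0
[ 0.50352106 -0.22993782  0.1310371 ] [ 1.14866483 -0.24644831  0.73081539] [0.00350901 0.0115164  0.76728932] [257.72198433 222.41731006]
[243 189  29  48 376] [254.7606383  213.56382979]
```

View pics/w3.png

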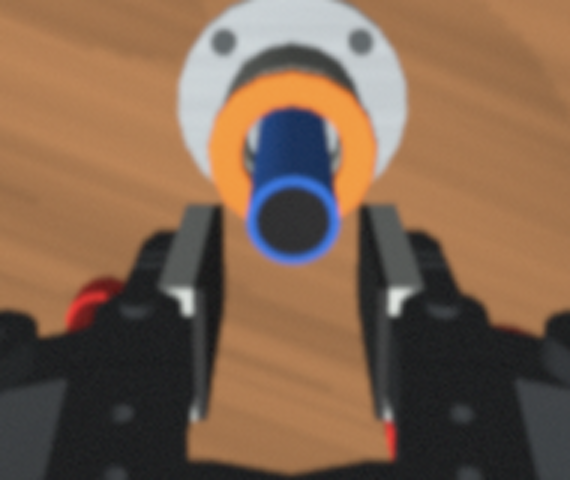

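The pipe is centred between the pads (crop pipe x=293, gap 222–360), and the ring is clear beneath. Going down to just above the ring's range.

```bash
python3 -m creep '[[0,0,0.2,0,0.3],[0,0,0.45,0,0.3],[0,0,0.65,0,0.3],[0,0,0.75,0,0.3],[0,0,0.75,0,0.3]]'; python3 -m creep '[[0,0.005,0,0,0.3],[0,0.005,0,0,0.3]]'; python3 -m creep '[[0,0,0.01,0,0.3],[0,0,0.02,0,0.3],[0,0,0.03,0,0.3],[0,0,0.04,0,0.3],[0,0,0.05,0,0.3]]'
```

```text
clock: 3.5
position: [0.5032, -0.2298, 0.0854]
tool_rot: [-3.141, 0.001, 0.398]
force: [-0.4, 0.5, 0.6]
grip_width: 0.026
finger_force: 0.0
clock: 3.75
position: [0.5037, -0.2303, 0.0863]
tool_rot: [3.141, -0.001, 0.398]
force: [0.3, 0.1, -0.3]
grip_width: 0.0257
finger_force: 0.0
clock: 4.38
position: [0.5035, -0.2302, 0.0829]
tool_rot: [-3.142, 0.0, 0.398]
force: [-0.3, 0.1, -0.7]
grip_width: 0.0259
finger_force: 0.0
```

```bash
python3 -m creep '[[0,0,0.01,0,0.3],[0,0,0.02,0,0.3],[0,0,0.03,0,0.3],[0,0,0.04,0,0.3],[0,0,0.05,0,0.3]]' | grep -E 'pos|^force'
```

```text
position: [0.5035, -0.2302, 0.0799]
force: [-0.3, -0.2, -0.3]
```

```bash
python3 -m creep '[[0,0,0.01,0,0.3],[0,0,0.02,0,0.3],[0,0,0.03,0,0.3],[0,0,0.04,0,0.3]]' | grep -E 'pos|^force'
```

```text
position: [0.5035, -0.2302, 0.0775]
force: [-0.2, -1.0, -0.5]
```

```bash
python3 -m creep '[[0,0,0.01,0,0.3],[0,0,0.02,0,0.3],[0,0,0.03,0,0.3],[0,0,0.04,0,0.3]]' | grep -E 'pos|^force'
```

```text
position: [0.5035, -0.2302, 0.0751]
force: [0.1, -0.0, 0.2]
```

```bash
python3 -m creep '[[0,0,0.01,0,0.3],[0,0,0.02,0,0.3],[0,0,0.03,0,0.3],[0,0,0.04,0,0.3]]' | grep -E 'pos|^force'
```

```text
position: [0.5035, -0.2302, 0.0726]
force: [-0.6, -0.2, -0.2]
```

```bash
python3 -m creep '[[0,0,0.01,0,0.3],[0,0,0.02,0,0.3],[0,0,0.03,0,0.3],[0,0,0.04,0,0.3]]' | grep -E 'pos|^force'
```

```text
position: [0.5036, -0.2302, 0.0704]
force: [-1.9, 1.0, 5.7]
```

Contact. Continue gently: 2 mm more, then read the static spring force.

```bash
cat > fz.py <<'E'
from h import *
z=[];p=[]
for i in range(10):
    grab_frame("wrist"); s=status.observe(); z.append(s["force"][2]); p.append(s["position"][2])
print("fz",np.mean(z[3:]).round(2),np.std(z[3:]).round(2),"z",np.mean(p[3:]).round(5),s["clock"])
E
python3 -m creep '[[0,0,0.008,0,0.3],[0,0,0.016,0,0.3]]' | grep -E 'pos|^force'; python3 fz.py
```

```text
position: [0.5035, -0.2302, 0.0695]
force: [-0.8, -0.2, 5.5]
fz 1.95 0.29 z 0.06934 7.75
```

Static 1.95 N means about 2.8 mm down; 1.1 mm more.

```bash
python3 -m creep '[[0,0,0.006,0,0.3],[0,0,0.012,0,0.3],[0,0,0.018,0,0.3]]' | grep -E 'pos|^force'; python3 fz.py
```

```text
position: [0.5036, -0.2302, 0.0683]
force: [-1.9, 1.1, 5.5]
fz 2.52 0.43 z 0.06825 8.625
```

```bash
python3 -m creep '[[0,0,0.003,0,0.29],[0,0,0.003,0,0.28],[0,0,0.003,0,0.27],[0,0,0.003,0,0.265],[0,0,0.003,0,0.265]]'; python3 fz.py
```

```text
clock: 9.25
position: [0.5036, -0.2302, 0.0681]
tool_rot: [3.141, -0.0, 0.398]
force: [1.2, -0.7, 2.7]
grip_width: 0.0226
finger_force: 1.3
fz 2.64 0.41 z 0.06811 9.75
```

```bash
python3 -m creep '[[0,0,0,0,0],[0,0,-0.005,0,0],[0,0,-0.16,0,0],[0,0,-0.33,0,0],[0,0,-0.5,0,0]]' 40; python3 -m creep '[[0,0,-0.1,0,0],[0,0,-0.2,0,0]]' | grep -E 'pos|force|width'; python3 fz.py
```

```text
clock: 10.38
position: [0.5034, -0.2301, 0.099]
tool_rot: [-3.141, 0.0, 0.398]
force: [-0.1, -0.3, -0.2]
grip_width: 0.0189
finger_force: 39.5
position: [0.5034, -0.2302, 0.1106]
force: [0.5, 0.0, -1.1]
grip_width: 0.0188
finger_force: 39.5
fz -0.83 0.38 z 0.10987 11.125
```

Pipe is held and rising freely (−0.83 N, which fits its weight). Raise clear, then travel to the rack above port_b's height.

```bash
python3 -m creep '[[0,0,-0.3,0,0],[0,0,-0.8,0,0],[0,0,-1.4,0,0],[0,0,-1.5,0,0]]' | grep -E 'pos|width'; python3 -m creep '[[0.42,-1,0,0,0],[0.8,-1.9,0,0,0],[1.2,-2.85,0,0,0],[1.6,-3.8,0,0,0],[2,-4.75,0,0,0]]'| grep -E 'pos|width'
python3 - <<'E'
from h import *
st=status.observe(); f=grab_frame("wrist"); cv2.imwrite("pics/w4.png",f); print(st["position"],rows((.5035,.2135,.2),st),proj((.5035,.2135,.04),st))
E
```

```text
position: [0.5043, -0.2305, 0.2021]
grip_width: 0.0187
position: [0.5032, 0.0809, 0.1996]
grip_width: 0.0186
[0.50323577 0.0808929  0.19955583] [ 0.85991761 -2.03597132 -0.00773347] [143.941029   128.94458795]
```

View pics/w4.png

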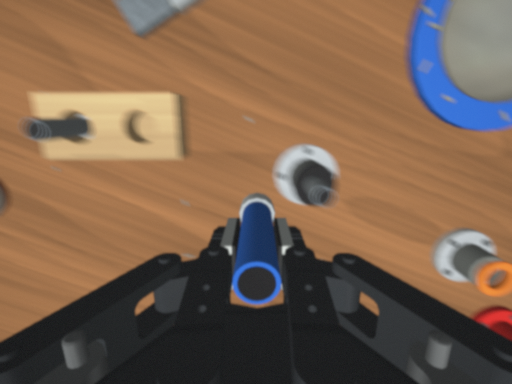

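The blue pipe is held with its foot just below the fingers. The socket shows near (139,126), blurred by motion. I'll stop closer and measure at rest.

```bash
python3 -m creep '[[0.35,-0.8,0,0,0],[0.5,-1.2,0,0,0],[0.5,-1.2,0,0,0],[0.5,-1.2,0,0,0]]'| grep -E 'pos|width'
python3 - <<'E'
from h import *
st=status.observe(); f=grab_frame("wrist")
P=(.5035,.2135,.04);u=proj(P,st); print(st["position"],rows((.5035,.2135,.2),st),u)
u0=np.round(u).astype(int); x0,y0=u0-[60,50]
c=cv2.resize(f[y0:y0+100,x0:x0+120],None,fx=6,fy=6,interpolation=2)
cv2.imwrite("pics/w5.png",c); print(x0,y0)
E
```

```text
position: [0.5034, 0.1562, 0.1996]
grip_width: 0.019
[0.50336033 0.15617697 0.19956104] [ 0.37176112 -0.88008384 -0.00795691] [209.14432972 155.86298357]
149 106
```

View pics/w5.png

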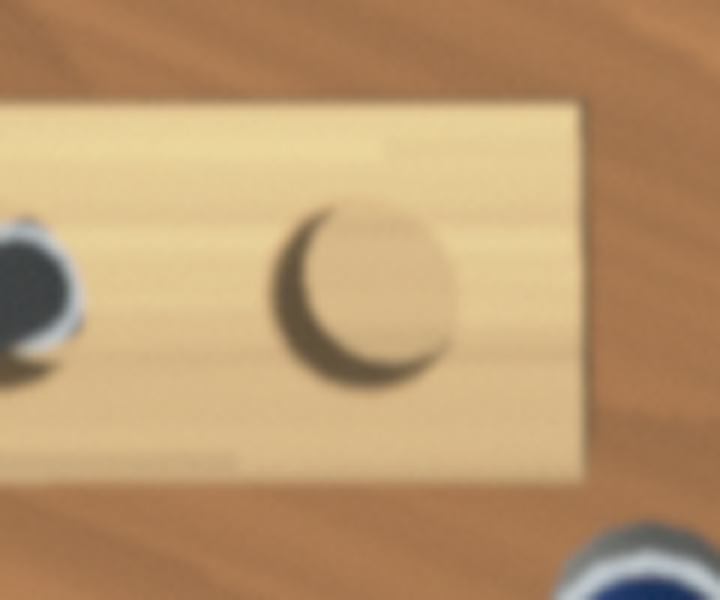

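Socket mouth spans crop 270–460 by 197–390, centre about (209.6,154.7) in the full frame. That agrees with the estimate.

Run:
```python
from h import *
st=status.observe(); P=ray("wrist",(209.6,154.7),.04,st); print(P,rows((P[0],P[1],.12),st))
```

```text
[0.5050496  0.21327281 0.04      ] [ 0.39466562 -0.87140091  1.32767945]
```

```bash
python3 -m creep '[[0.39,-0.872,0,0,0],[0.39,-0.872,0,0,0],[0.39,-0.872,0.5,0,0],[0.39,-0.872,1.1,0,0],[0.39,-0.872,1.48,0,0]]'| grep -E 'pos|width'; python3 -m creep '[[0,0,0,0,0],[0,0,0,0,0]]'
python3 - <<'E'
from h import *
st=status.observe(); f=grab_frame("wrist"); print(st["position"],rows((.5047,.2133,.0621),st),proj((.505,.2133,.04),st))
cv2.imwrite("pics/w6.png",f[60:330,120:400])
E
```

```text
position: [0.5046, 0.2126, 0.1098]
grip_width: 0.0193
clock: 13.72
position: [0.5054, 0.2139, 0.1122]
tool_rot: [3.141, -0.001, 0.397]
force: [-0.1, 0.5, -0.7]
grip_width: 0.0193
finger_force: 39.6
[0.50537595 0.21392395 0.11218157] [-0.01513577  0.00515051  0.83468049] [257.16121853 199.93792208]
```

View pics/w6.png

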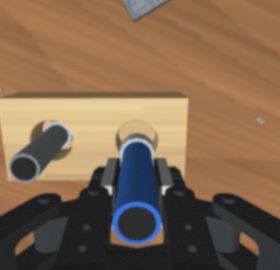

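Foot and socket are aligned at crop x≈137. Lowering.

```bash
python3 -m creep '[[-0.01,0.005,0.12,0,0],[-0.01,0.005,0.26,0,0],[-0.01,0.005,0.4,0,0],[-0.01,0.005,0.54,0,0],[-0.01,0.005,0.66,0,0]]'| grep -E 'pos|force|width'; python3 -m creep '[[0,0,0.02,0,0],[0,0,0.04,0,0],[0,0,0.06,0,0],[0,0,0.08,0,0],[0,0,0.1,0,0]]'| grep -E 'pos|force|width'
```

```text
position: [0.5042, 0.2138, 0.071]
force: [0.1, 0.5, -1.1]
grip_width: 0.019
finger_force: 39.6
position: [0.5044, 0.2138, 0.0657]
force: [0.7, 0.6, -1.1]
grip_width: 0.0189
finger_force: 39.6
```

```bash
python3 -m creep '[[0,0,0.01,0,0],[0,0,0.02,0,0],[0,0,0.03,0,0],[0,0,0.04,0,0]]'| grep -E 'pos|force'; python3 -m creep '[[0,0,0.01,0,0],[0,0,0.02,0,0]]'| grep -E 'pos|force'
```

```text
position: [0.5044, 0.2138, 0.0633]
force: [-0.1, -0.6, -0.6]
finger_force: 39.6
position: [0.5045, 0.2139, 0.0622]
force: [-1.4, -1.1, 11.0]
finger_force: 40.5
```

On the floor (11 N at the expected height). Hold, let go slightly open, and check.

```bash
python3 -m creep '[[0,0,0,0,0],[0,0,0,0,0],[0,0,0,0,0]]'| grep -E 'pos|force'; python3 -m creep '[[0,0,0,0,0.3],[0,0,0,0,0.38],[0,0,0,0,0.38],[0,0,0,0,0.38]]'| grep -E 'pos|force|width'
```

```text
position: [0.5045, 0.2138, 0.0622]
force: [-0.3, -0.8, 4.7]
finger_force: 40.2
position: [0.5044, 0.2138, 0.0621]
force: [0.1, -0.2, 0.9]
grip_width: 0.0321
finger_force: 0.0
```

```bash
python3 -m creep '[[0,0,-0.1,0,0.38],[0,0,-0.4,0,0.38],[0,0,-0.9,0,0.38],[0,0,-1.5,0,0.38],[0,0,-2.2,0,0.38]]'| grep -E 'pos|force|width'; python3 -m creep '[[0,0,-0.2,0,0.38],[0,0,-0.2,0,0.38],[0,0,-0.2,0,0.38]]'| grep -E 'pos|^force|clock'
python3 - <<'E'
from h import *
st=status.observe(); f=grab_frame("wrist"); cv2.imwrite("pics/w7.png",f[60:330,120:400])
for z in(.04,.102): print(proj((.5045,.2135,z),st)-[120,60])
E
```

```text
position: [0.5042, 0.2137, 0.1964]
force: [0.1, 0.4, -0.2]
grip_width: 0.0325
finger_force: 0.0
clock: 17.65
position: [0.5039, 0.2136, 0.2053]
force: [0.2, -0.3, -0.1]
[136.89811236 113.91353484]
[136.95138645 128.27616191]
```

View pics/w7.png

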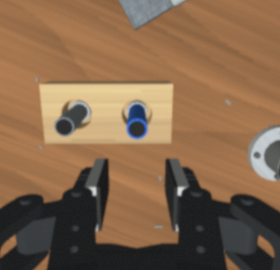

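The blue pipe stands upright in the socket, its top at (137,128) exactly where an upright pipe would show, and the gripper is clear.

```bash
python3 -c "
from workcell import bot; print(bot.job_done())"
```

```text
the job is handed in; nothing more can be done
None
```

I freed the blue pipe from the orange-ring outlet, stood it on the floor of the empty socket, let go of it and handed the job in at about 18 s; the last picture shows it upright with the gripper clear, and no verdict came back.

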